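# Nest the enamelling scoops

### The arm

A 6-joint arm with a two-finger parallel gripper is mounted at the origin on the work surface. World frame = base frame: x ahead of the robot, y to its left, z up, the work surface at z = 0. Lengths are in mm, angles in rad, forces in N, time in s.
With the tool pointing down it reaches from about 350 to 975 mm from the base axis. Payload 7.1 kg.
Tool frame: the origin (TCP) lies at the very end of the fingers, on their centre line; the grasp point (between the pads) lies 19 mm behind it; z points along the fingers, y is the line along which they close (so a half turn about z gives the same grasp; the last joint's range is limited). The gripper opens to 88 mm and grips with 3 to 60 N. Pads are 20 mm wide; open, the fingers measure 115 mm over their backs; the gripper's body (75 mm by 178 mm) begins 61 mm behind the grasp point.
Start: joints at [1.313, 0.423, 1.63, -0, 1.089, -0.019], TCP at [147.804, 607.255, 222.675] pointing down, gripper open.
Joint ranges: [-3, 3], [-0.9, 2.11], [0.09, 2.58], [-1.31, 4.45], [0.11, 2.69], [-2.54, 2.54]. Speed limits (rad/s): [2.39, 2.39, 3.01, 3.14, 3.14, 3.14].

### API

Orientations are given as a rotation vector (axis times angle).
In Python, from workcell import ctrl, optics gives the robot as it stands.
- The arm moves only by the shell command python3 -m jog 'ROWS'. ROWS is JSON, a list of rows, each a list of 7 numbers: the shift along the tool's x, y, z in units of 40 mm (1.0 is 40 mm), then the turn, a rotation vector about the tool's x, y, z in units of 6 degrees (1.0 is 6 degrees), then the opening, from 0 (shut) to 1 (fully open). A call has 1 to 20 rows; each row shifts and turns the commanded pose from where the row before left it, along the tool's axes as they then stand; what a row does not reach is not made up. A row lasts 1/10 s, in which the tool goes at most 50 mm and 8.59 degrees, less where a joint would pass 70% of its speed; a pose out of reach is approached as far as the arm can. A call is refused whole if a number of a shift passes 1 or a number of a turn 1, either way. A call with a gripper value outside its range is refused whole. The fingers move at their own pace and stop on an object; the grip force is fixed at half the most. Time passes only in rows, so rows that do not move let the fingers close. It gives the time, the measured TCP pose, the force, the opening and the grip force at its end, in the units of the state.
- ctrl.get_obs(): the state, without advancing time (a new reading comes with each control period).
- optics.get_image(name): name is "side" or "top"; returns the picture (420x560x3 uint8, red, green, blue); there is no depth.
- optics.camera_model(name): a dict with "fov_y" (degrees; the focal length in pixels is half the picture's height over the tangent of half this angle, whatever the lens; pixels are square), "cx", "cy" (the principal point, pixels), "view" (4x4, takes a point from world to camera coordinates). Camera axes: x right, y up, looking along -z (the intrinsics and any distortion apply to the point x, -y, -z); pixel columns grow to the right and rows downward; lengths in mm; the calibration is good to about 2 mm. A picture is of the moment at which its call begins. camera_model takes no time and is no camera call.
- ctrl.close_job(): hands the job in; it is judged then, once.
Trained networks look in the newest picture that a camera, given by its name, has taken for a name from the list of things; names that differ only in an ending like _2 or _b are one class to them, and where a whole thing is asked for, a point or a joint stands for the part that bears it (a point fixed in the world has none). Each returns a list of dicts, best first, with "conf" (0 to 1); they miss things now and then, are a little off and sometimes report something else, mostly with a low value. They report only what shows in the picture. A call takes as long as a camera call.
- optics.masks_of(target, camera): "pixels" (420x560 bool, what is visible of it) and "extent" ([centre column, centre row, width, height] in pixels, round what is visible of it).
The state is a dict: "t": time; "qpos": joint angles; "qvel": joint speeds; "joint_torque": joint torques, N m; "ee_pos": TCP position; "orientation": TCP orientation; "ft_force": force on the tool from outside, world axes, zero at the start; "moment": the same for the moment, N m; "width": finger opening in mm; "grasp_force": force on a finger pad.
Only numpy, scipy, OpenCV 4.12 (cv2) and the standard library are available. Lean on these libraries where they do the work, as an engineer would, in place of code of your own. Each camera call takes 0.05 s, during which the arm holds its last target. There are 200 camera calls.

### The job

Put the three powder scoops together: the yellow one inside the red, and the small blue one inside the yellow, each right way up and fully home, leaving the red scoop about where it stands. The blue scoop hangs by its handle on the peg rack: lift it up off its upturned peg, stand it right way up on the bench and let go of it, then take it again to nest it. Leave the other hung tools on their pegs and the jars and spoon blank where they are.

Things in the scene. Friction and masses are not known exactly. Their poses are not given: they have to be found in the camera images.
- small_scoop: small blue scoop: round cup, outer diameter 56 mm, 42 high, wall 3, floor 6 thick; flat handle 20 wide, 38 to 42 mm above the underside, out to 122 mm from the cup's axis, with a slot 12 wide through it from 94 to 116 mm. Origin: centre of the underside; z out of the mouth, x along the handle. Hangs on one of the pegs, handle up, mouth against the rack, slot's end on the peg. 0.12 kg
- medium_scoop: middle-sized yellow scoop: round cup, outer diameter 72 mm, 42 high, wall 3, floor 6 thick; flat handle 20 wide, 38 to 42 mm above the underside, out to 122 mm from the cup's axis, with a slot 12 wide through it from 94 to 116 mm. Origin: centre of the underside; z out of the mouth, x along the handle. Stands on the bench. 0.16 kg
- large_scoop: large red scoop: round cup, outer diameter 88 mm, 42 high, wall 3, floor 6 thick; flat handle 20 wide, 38 to 42 mm above the underside, out to 122 mm from the cup's axis, with a slot 12 wide through it from 94 to 116 mm. Origin: centre of the underside; z out of the mouth, x along the handle. Stands on the bench. 0.21 kg
- rack: fixed wooden peg rack: open frame of two posts and a top rail, 300 mm wide (y), 213 high, 16 thick; front to its own -x (the robot). Origin: under its middle, z up. Three steel pegs stand out along -x from the rail, 200 mm above the bench at y = -95, 0, 95 mm. A batten across it, 85 to 99 mm high, front at x = -33 mm, keeps hung things off it: hung handles lie at x = -33 to -37 mm
- peg0 (a point): point on the axis of the right-hand peg (rack y = -95 mm) where a thing hangs; axes as the rack's. The peg is 6 mm thick, runs along -x to 23 mm beyond this point, and its end turns up to 11 mm above its axis: raise a hung thing by 8 to 16 mm (12 is best) and draw it off along -x
- peg1 (a point): the same on the middle peg
- peg2 (a point): the same on the left-hand peg (rack y = +95 mm)
- sifter: bystander hung on another peg: bare steel cup 48 mm diameter with the same handle and slot as the scoops, same axes and origin
- spatula: bystander hung on another peg: flat metal blade 60 by 44 mm, 4 mm thick, with a wooden handle and slot like the scoops'; x along the handle; origin 38 mm off the blade's face under the middle of the blade, so that it hangs like a scoop's
- jar0: bystander: white enamel jar with a green lid, 36 mm diameter, 46 mm high, standing; origin at the centre of its underside, z up
- jar1: bystander: white enamel jar with an orange lid, 42 mm diameter, 46 mm high, standing; origin at the centre of its underside, z up
- jar2: bystander: white enamel jar with a black lid, 42 mm diameter, 46 mm high, standing; origin at the centre of its underside, z up
- jar3: bystander: white enamel jar with a red lid, 42 mm diameter, 46 mm high, standing; origin at the centre of its underside, z up
- spoon_blank: bystander: small wooden spoon blank lying flat, 137 mm long, 34 mm wide and 9 mm high at the bowl; origin under the handle's root, 20 mm from the bowl's centre; x along the handle, z up

How it is judged:
By the outcome, as a careful person would: the job done as asked, in the order asked, and still so for the second after the job is handed in, with the robot touching nothing.
It also fails if it takes over 72 s, if anything falls off the work surface, if the arm or the gripper's body presses on something with over 40 N, if the wrist force passes 120 N, or if a joint passes its speed limit or range.

## Working session

There is one attempt and no reset: what is moved stays moved. The work goes in short steps, Python scripts to look and compute and a shell command to move; the robot and the scene stay as the last step left them, time stands still between calls to the robot, and variables do not carry over. Pictures are saved under pics/ and viewed, at most 10 in all, crops included, and the job is handed in when it is done.

```bash
mkdir -p pics; ls; python3 - <<'E'
from workcell import ctrl, optics
import cv2, numpy as np
for n in("side","top"):
    im=optics.get_image(n); cv2.imwrite(f"pics/{n}0.png",im[:,:,::-1]); m=optics.camera_model(n); print({k:(np.round(v,3).tolist()) for k,v in m.items() if not isinstance(v,str)}, [v for v in m.values() if isinstance(v,str)])
o=ctrl.get_obs(); print({k:np.round(v,3).tolist() for k,v in o.items()})
E
```

```text
pics
{'fov_y': 44.54, 'cx': 282.156, 'cy': 203.137, 'view': [[0.724, -0.69, -0.008, -434.033], [0.418, 0.429, 0.8, -343.407], [-0.549, -0.583, 0.599, -1008.189], [0.0, 0.0, 0.0, 1.0]]} []
{'fov_y': 46.713, 'cx': 275.015, 'cy': 206.412, 'view': [[-0.001, -1.0, 0.012, -15.294], [0.986, 0.001, 0.167, -598.207], [-0.167, 0.012, 0.986, -1009.005], [0.0, 0.0, 0.0, 1.0]]} []
{'t': 0.1, 'qpos': [1.313, 0.424, 1.631, 0.0, 1.089, -0.019], 'qvel': [0.001, 0.001, -0.003, -0.0, -0.0, 0.0], 'joint_torque': [-0.001, -54.561, -27.432, 0.064, 0.019, -0.0], 'ee_pos': [147.707, 606.811, 222.008], 'orientation': [-0.374, -3.119, 0.002], 'ft_force': [-1.248, -0.969, -0.327], 'moment': [0.06, -0.011, -0.016], 'grasp_force': 0.0, 'width': 87.877}
```

View pics/side0.png

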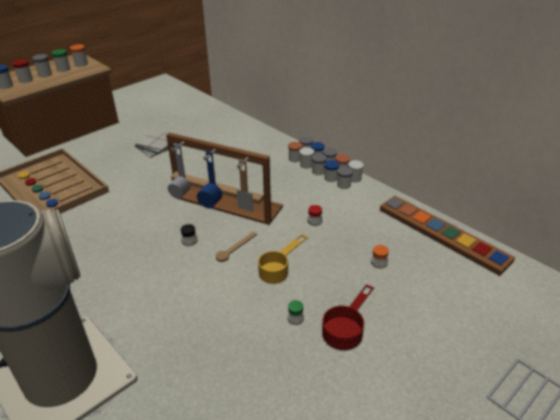

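View pics/top0.png

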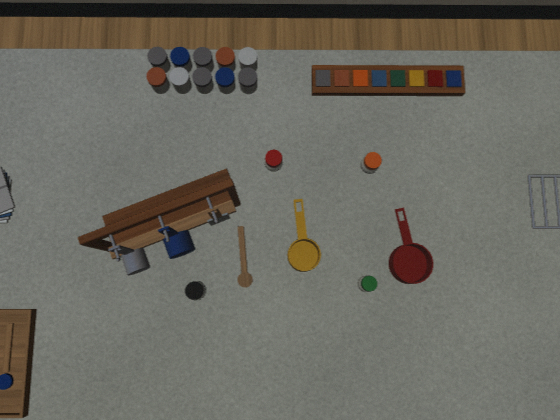

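The side view shows the rack at (165–280, 135–220), with the sifter, blue scoop and spatula hung left to right. The yellow scoop is at (273,266) and the red at (343,327). The top view shows yellow at (303,255), red at (410,263) and blue on the middle peg at (178,243). Next I'll fit poses to the masks from both cameras.

```bash
cat > h.py <<'E'
import numpy as np, cv2
from scipy.optimize import minimize, differential_evolution
from scipy.spatial.transform import Rotation as R
from workcell import ctrl, optics
CM={n:optics.camera_model(n) for n in("side","top")}
def proj(n,P):
    m=CM[n]; P=np.atleast_2d(P); V=np.array(m["view"]); c=P@V[:3,:3].T+V[:3,3]
    f=210/np.tan(np.radians(m["fov_y"])/2)
    return np.c_[m["cx"]+f*c[:,0]/-c[:,2], m["cy"]-f*c[:,1]/-c[:,2]]
t=np.linspace(0,2*np.pi,40)
def scoop(d):
    c=np.c_[np.cos(t)*d/2,np.sin(t)*d/2]
    cup=np.r_[np.c_[c,0*t],np.c_[c,0*t+42]]
    # handle pieces around slot
    b=lambda x0,x1,y0,y1:np.array([[x,y,z] for x in(x0,x1) for y in(y0,y1) for z in(38,42)])
    return [cup,b(d/2-3,94,-10,10),b(94,116,-10,-6),b(94,116,6,10),b(116,122,-10,10)]
def render(n,parts,T):
    im=np.zeros((420*2,560*2),np.uint8)
    for p in parts:
        h=cv2.convexHull(((proj(n,p@T[:3,:3].T+T[:3,3])*2+.5)*16).astype(np.float32)).astype(np.int32)
        cv2.fillConvexPoly(im,h,255,shift=4)
    return cv2.resize(im,(560,420),interpolation=cv2.INTER_AREA)/255.
def T4(Rm,p):
    T=np.eye(4);T[:3,:3]=Rm;T[:3,3]=p;return T
Rz=lambda a:R.from_euler('z',a).as_matrix()
def mask(name,n,shot=False):
    if shot: optics.get_image(n)
    r=optics.masks_of(name,n)
    return (r[0]["pixels"].astype(float),r[0]["conf"],r[0]["extent"]) if r else None
def centre(n,px,z):
    "pixel to world at height z"
    m=CM[n];V=np.array(m["view"]);f=210/np.tan(np.radians(m["fov_y"])/2)
    d=V[:3,:3].T@np.array([(px[0]-m["cx"])/f,-(px[1]-m["cy"])/f,-1]);o=-V[:3,:3].T@V[:3,3]
    return o+d*(z-o[2])/d[2]
def fit(fun,x0,w):
    best=None
    for k in range(3):
        s=np.vstack([x0]+[np.array(x0)+np.eye(len(x0))[i]*w[i]/2**k for i in range(len(x0))])
        r=minimize(fun,x0,method="Nelder-Mead",options=dict(initial_simplex=s,maxiter=200,xatol=.05,fatol=.02)); x0=r.x
    return r
def fitstand(name,d,z=0,cams=("side","top"),ms=None):
    ms={n:mask(name,n) for n in cams} if ms is None else ms; ms={n:m for n,m in ms.items() if m}
    n0="top" if "top" in ms else "side"; e=ms[n0][2]; c=centre(n0,e[:2],30+z); best=None
    f=lambda v:sum(np.abs(render(n,scoop(d),T4(Rz(v[2]/50),[v[0],v[1],z]))-m[0]).sum() for n,m in ms.items())
    a0=min(((f([c[0]-30*np.cos(a)+dx,c[1]-30*np.sin(a)+dy,a*50]),c[0]-30*np.cos(a)+dx,c[1]-30*np.sin(a)+dy,a*50) for a in np.arange(-3,3.2,.2) for dx in(-15,0,15) for dy in(-15,0,15)))[1:]
    r=fit(f,a0,[10,10,8]); return r.x[0],r.x[1],r.x[2]/50,r.fun,{n:(m[0].sum(),m[1]) for n,m in ms.items()}
# hung thing: rack pose (x,y,yaw), peg y
RH=np.array([[0,0,1],[0,-1,0],[1,0,0]]).astype(float)  # scoop axes in rack frame: x->z, z->x
def hung(v,py):
    Rr=Rz(v[2]/50); return T4(Rr@RH,Rr@np.array([-75,py,0])+[v[0],v[1],87])
E
python3 - <<'E'
from h import *
for n in CM: optics.get_image(n)
for nm,d in(("medium_scoop",72),("large_scoop",88)): print(nm,np.round(fitstand(nm,d)[:4],2))
ms={(nm,n):mask(nm,n) for nm in("small_scoop","sifter") for n in CM}
print({k:(m[1],m[0].sum(),np.round(m[2])) for k,m in ms.items() if m})
dd={"small_scoop":(56,0),"sifter":(48,95)}
def f(v): return sum(np.abs(render(n,scoop(dd[k][0]),hung(v,dd[k][1]))-m[0]).sum() for (k,n),m in ms.items() if m)
c=centre("top",ms["small_scoop","top"][2][:2],100)
best=min(((f([c[0]+a*np.cos(y)+b,c[1]+a*np.sin(y)+b2,y*50]),[c[0]+a*np.cos(y)+b,c[1]+a*np.sin(y)+b2,y*50]) for a in(50,) for b in(-15,0,15) for b2 in(-15,0,15) for y in np.arange(-.8,.81,.1)),key=lambda q:q[0])
r=fit(f,best[1],[10,10,5]);v=r.x;print("rack",v[:2],v[2]/50,r.fun)
for k in(0,1,2): print("peg",k,np.round(hung(v,-95+95*k)[:3,3]),)
for nm,n in(("jar0",46),("jar1",46),("jar2",46),("jar3",46),("spoon_blank",5)):
    m=mask(nm,"top"); print(nm,m and np.round(centre("top",m[2][:2],n)))
for n in CM:
    im=optics.get_image(n)[:,:,::-1].copy()
    for k,(d,py) in dd.items():
        e=(render(n,scoop(d),hung(v,py))>.5).astype(np.uint8); cs,_=cv2.findContours(e,0,1); cv2.drawContours(im,cs,-1,(0,255,0),1)
    cv2.imwrite(f"pics/{n}_rack.png",im)
a=cv2.imread("pics/side_rack.png")[120:230,120:300];b=cv2.imread("pics/top_rack.png")[160:300,70:250]
cv2.imwrite("pics/crop1.png",np.hstack([cv2.resize(a,(400,400*110//180*1)),cv2.resize(b,(400,244))]))
E
```

```text
medium_scoop [ 4.9555e+02 -7.9110e+01  1.1000e-01  1.6819e+02]
large_scoop [ 4.7726e+02 -3.1358e+02  2.1000e-01  3.1374e+02]
{('small_scoop', 'side'): (0.69, np.float64(679.0), array([210., 179.,  22.,  55.])), ('small_scoop', 'top'): (0.71, np.float64(721.0), array([176., 243.,  37.,  36.])), ('sifter', 'side'): (0.97, np.float64(485.0), array([181., 171.,  21.,  56.])), ('sifter', 'top'): (0.63, np.float64(710.0), array([129., 259.,  48.,  31.]))}
rack [562.94782485 203.41965706] 0.3770247381459279 366.2274509803922
peg 0 [528.  87.  87.]
peg 1 [493. 176.  87.]
peg 2 [458. 264.  87.]
jar0 [419. 153.  46.]
jar1 [419. 153.  46.]
jar2 [419. 153.  46.]
jar3 [419. 153.  46.]
spoon_blank [490.  50.   5.]
```

```bash
python3 -m jog '[[0,0,-1,0,0,0,1],[0,0,0,0,1,0,1],[0,0,0,0,1,0,1],[0,0,0,0,1,0,1],[0,0,0,0,0,0,1]]'; python3 -c "
from workcell import ctrl;o=ctrl.get_obs();print(o['qpos'],o['ee_pos'],o['orientation'])"
```

```text
t: 1.45
ee_pos: [149.8, 606.6, 262.0]
orientation: [-0.342, -2.807, -0.053]
ft_force: [-0.4, 1.3, -0.5]
width: 87.9
grasp_force: 0.0
[ 1.15750426  0.40902581  1.59201397  0.33157339  1.21579488 -0.29890175] [149.81021257 606.55945768 261.96931594] [-0.34185679 -2.80741333 -0.05264809]
```

```bash
python3 - <<'E'
from h import *
t_=[]
for n in CM:
    im=optics.get_image(n)[:,:,::-1].copy()
    def dr(parts,T,c):
        e=(render(n,parts,T)>.5).astype(np.uint8); cs,_=cv2.findContours(e,0,1); cv2.drawContours(im,cs,-1,c,1)
    v=[562.95,203.42,.377*50]
    for d,py in((56,0),(48,95)): dr(scoop(d),hung(v,py),(0,255,0))
    dr(scoop(72),T4(Rz(.11),[495.5,-79.1,0]),(255,0,255)); dr(scoop(88),T4(Rz(.21),[477.3,-313.6,0]),(255,255,0))
    r=im[130:360,150:400] if n=="side" else im[150:300,90:450]
    t_.append(cv2.resize(r,None,fx=2,fy=2,interpolation=2))
w=max(a.shape[1] for a in t_)
cv2.imwrite("pics/ov.png",np.vstack([cv2.copyMakeBorder(a,0,0,0,w-a.shape[1],0) for a in t_])[:,:])
m=mask("large_scoop","top");m2=mask("large_scoop","side");print(m and (m[0].sum(),m[1],m[2]),m2 and (m2[0].sum(),m2[1],m2[2]))
E
python3 -c "
import cv2;a=cv2.imread('pics/ov.png');print(a.shape);cv2.imwrite('pics/ov2.png',cv2.resize(a,None,fx=min(800/a.shape[1],600/a.shape[0]),fy=min(800/a.shape[1],600/a.shape[0])))"
```

```text
(np.float64(1646.0), 0.63, [413.4, 246.1, 49.0, 76.3]) (np.float64(1801.0), 0.57, [345.7, 319.5, 49.4, 67.3])
(760, 720, 3)
```

View pics/ov2.png

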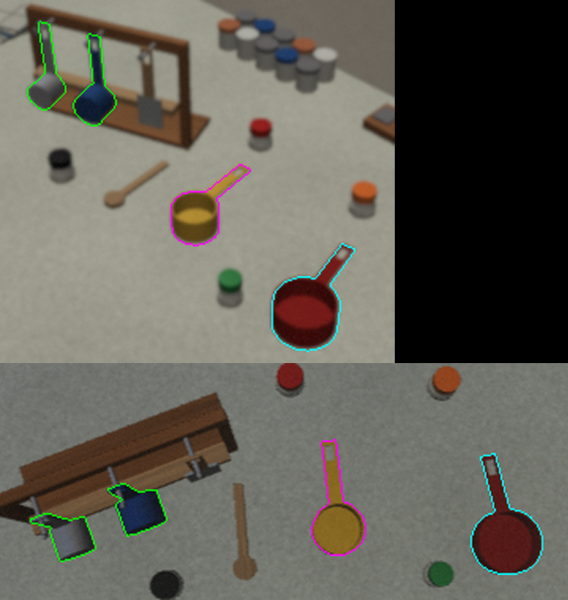

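The overlay matches all four objects: magenta on yellow, cyan on red, and green on blue and the sifter. I'll write a planner that prints the rows for a target, then take yellow first.

```bash
cat >> h.py <<'E'
def down(az,al=0.,fw=None):
    """tool pointing down, tool y at azimuth az; al leans the tool: pointing (-sin al along fw, -cos al)"""
    y=np.array([np.cos(az),np.sin(az),0]); fw=np.array([np.cos(fw),np.sin(fw),0]) if fw is not None else np.cross(y,[0,0,1])
    z=-np.sin(al)*fw-np.cos(al)*np.array([0,0,1.]); return np.c_[np.cross(y,z),y,z]
def plan(P,Rm,n,g,cur=None):
    o=ctrl.get_obs(); p0,R0=(np.array(o["ee_pos"]),R.from_rotvec(o["orientation"]).as_matrix()) if cur is None else cur
    w=R.from_matrix(R0.T@Rm).as_rotvec()/n; rows=[]
    for i in range(n):
        Ri=R0@R.from_rotvec(w*i).as_matrix(); s=Ri.T@(np.array(P)-p0)/n/40
        rows.append([round(float(a),2) for a in (*s,*(np.degrees(w)/6),g)])
    out=[];
    for r in rows:
        if out and out[-1][1]==r: out[-1][0]+=1
        else: out.append([1,r])
    print("\n".join(f"{k} x {r}" for k,r in out)); return np.array(P),Rm
def log():
    o=ctrl.get_obs(); open("fk.txt","a").write(" ".join(map(str,[*o["qpos"],*o["ee_pos"],*o["orientation"]]))+"\n")
E
python3 - <<'E'
from h import *
log()
for c in((368,284),(372,160),(195,290),(273,158)): print(np.round(centre("top",c,46)))
p=ctrl.get_obs()["ee_pos"]
Rg=down(.11+np.pi/2)
c=plan([p[0],p[1],p[2]],Rg,5,1)
c=plan([553,-73,110],Rg,24,1,c)
E
```

```text
[ 431. -214.   46.]
[ 704. -232.   46.]
[419. 155.  46.]
[708. -11.  46.]
5 x [0.0, 0.0, 0.0, 0.1, -0.59, -0.66, 1.0]
24 x [-0.34, -0.75, 0.16, 0.0, 0.0, 0.0, 1.0]
```

```bash
python3 -m jog '[[0,0,0,0.1,-0.59,-0.66,1],[0,0,0,0.1,-0.59,-0.66,1],[0,0,0,0.1,-0.59,-0.66,1],[0,0,0,0.1,-0.59,-0.66,1],[0,0,0,0.1,-0.59,-0.66,1],[-0.34,-0.75,0.16,0,0,0,1],[-0.34,-0.75,0.16,0,0,0,1],[-0.34,-0.75,0.16,0,0,0,1],[-0.34,-0.75,0.16,0,0,0,1],[-0.34,-0.75,0.16,0,0,0,1],[-0.34,-0.75,0.16,0,0,0,1],[-0.34,-0.75,0.16,0,0,0,1],[-0.34,-0.75,0.16,0,0,0,1],[-0.34,-0.75,0.16,0,0,0,1],[-0.34,-0.75,0.16,0,0,0,1],[-0.34,-0.75,0.16,0,0,0,1],[-0.34,-0.75,0.16,0,0,0,1],[-0.34,-0.75,0.16,0,0,0,1],[-0.34,-0.75,0.16,0,0,0,1],[-0.34,-0.75,0.16,0,0,0,1]]'; python3 - <<'E'
from h import *
log();print(ctrl.get_obs()["qpos"])
plan([553,-73,110],down(.11+np.pi/2),9,.6)
E
```

```text
t: 3.65
ee_pos: [400.1, 182.1, 165.5]
orientation: [-0.175, 3.136, 0.003]
ft_force: [0.6, 0.5, 0.0]
width: 87.9
grasp_force: 0.0
[ 0.39870938  0.23932677  2.07191301  0.00265238  0.82936662 -1.28541331]
9 x [-0.34, -0.75, 0.15, 0.0, 0.0, 0.0, 0.6]
```

```bash
python3 -m jog '[[-0.34,-0.75,0.15,0,0,0,0.6],[-0.34,-0.75,0.15,0,0,0,0.6],[-0.34,-0.75,0.15,0,0,0,0.6],[-0.34,-0.75,0.15,0,0,0,0.6],[-0.34,-0.75,0.15,0,0,0,0.6],[-0.34,-0.75,0.15,0,0,0,0.6],[-0.34,-0.75,0.15,0,0,0,0.6],[-0.34,-0.75,0.15,0,0,0,0.6],[-0.34,-0.75,0.15,0,0,0,0.6],[0,0,0,0,0,0,0.6]]'; python3 - <<'E'
from h import *
log()
plan([555.1,-72.5,30],down(.11+np.pi/2),5,.6)
E
```

```text
t: 4.65
ee_pos: [553.0, -74.3, 110.3]
orientation: [-0.17, 3.136, 0.001]
ft_force: [-0.2, 0.4, -0.8]
width: 52.4
grasp_force: 0.0
5 x [-0.01, 0.01, 0.4, 0.0, 0.0, -0.0, 0.6]
```

```bash
python3 -m jog '[[0,0.01,0.4,0,0,0,0.6],[0,0.01,0.4,0,0,0,0.6],[0,0.01,0.4,0,0,0,0.6],[0,0.01,0.4,0,0,0,0.6],[0,0.01,0.4,0,0,0,0.6],[0,0,0,0,0,0,0],[0,0,0,0,0,0,0],[0,0,0,0,0,0,0],[0,0,0,0,0,0,0],[0,0,0,0,0,0,0],[0,0,-0.4,0,0,0,0],[0,0,-0.6,0,0,0,0],[0,0,-0.6,0,0,0,0]]'; python3 - <<'E'
from h import *
log()
yaw=-.9; c=np.array([477.3,-313.6])+60.5*np.array([np.cos(yaw),np.sin(yaw)])
plan([*c,100],down(yaw+np.pi/2),12,0)
optics.get_image("side");optics.get_image("top")
o=ctrl.get_obs();print(fitstand("medium_scoop",72,z=o["ee_pos"][2]-30)[:4])
E
```

```text
t: 5.95
ee_pos: [549.8, -70.5, 94.8]
orientation: [0.171, -3.134, -0.004]
ft_force: [1.0, -0.3, -2.4]
width: 19.3
grasp_force: 30.0
1 x [0.14, -0.59, -0.01, 0.0, -0.0, 0.8, 0.0]
1 x [0.09, -0.6, -0.01, 0.0, -0.0, 0.8, 0.0]
1 x [0.04, -0.61, -0.01, 0.0, -0.0, 0.8, 0.0]
1 x [-0.01, -0.61, -0.01, 0.0, -0.0, 0.8, 0.0]
1 x [-0.07, -0.61, -0.01, 0.0, -0.0, 0.8, 0.0]
1 x [-0.12, -0.6, -0.01, 0.0, -0.0, 0.8, 0.0]
1 x [-0.17, -0.59, -0.01, 0.0, -0.0, 0.8, 0.0]
1 x [-0.21, -0.57, -0.01, 0.0, -0.0, 0.8, 0.0]
1 x [-0.26, -0.55, -0.01, 0.0, -0.0, 0.8, 0.0]
1 x [-0.31, -0.53, -0.01, 0.0, -0.0, 0.8, 0.0]
1 x [-0.35, -0.5, -0.01, 0.0, -0.0, 0.8, 0.0]
1 x [-0.39, -0.47, -0.01, 0.0, -0.0, 0.8, 0.0]
(np.float64(493.35681383522774), np.float64(-81.42020284393604), np.float64(0.11091855109639277), np.float64(197.8235294117647))
```

```bash
python3 -m jog '[[0.14,-0.59,0,0,0,0.8,0],[0.09,-0.6,0,0,0,0.8,0],[0.04,-0.61,0,0,0,0.8,0],[-0.01,-0.61,0,0,0,0.8,0],[-0.07,-0.61,0,0,0,0.8,0],[-0.12,-0.6,0,0,0,0.8,0],[-0.17,-0.59,0,0,0,0.8,0],[-0.21,-0.57,0,0,0,0.8,0],[-0.26,-0.55,0,0,0,0.8,0],[-0.31,-0.53,0,0,0,0.8,0],[-0.35,-0.5,0,0,0,0.8,0],[-0.39,-0.47,0,0,0,0.8,0],[0,0,0,0,0,0,0],[0,0,0,0,0,0,0]]'; python3 - <<'E'
from h import *
log()
ims={n:optics.get_image(n) for n in CM}
o=ctrl.get_obs();z=o["ee_pos"][2]-30;x=fitstand("medium_scoop",72,z=z);print(x,o["ee_pos"],z)
r=[]
for n in CM:
    im=ims[n][:,:,::-1].copy()
    for p,T,c in((scoop(72),T4(Rz(x[2]),[x[0],x[1],z]),(255,0,255)),(scoop(88),T4(Rz(.21),[477.3,-313.6,0]),(255,255,0))):
        cs,_=cv2.findContours((render(n,p,T)>.5).astype(np.uint8),0,1); cv2.drawContours(im,cs,-1,c,1)
    q=im[200:380,260:440] if n=="side" else im[180:330,330:480]
    r.append(cv2.resize(q,(400,400)))
cv2.imwrite("pics/pre.png",np.hstack(r))
E
```

```text
t: 7.55
ee_pos: [514.4, -361.0, 91.9]
orientation: [-1.358, -2.827, -0.003]
ft_force: [0.0, 1.4, -2.2]
width: 19.3
grasp_force: 30.0
(np.float64(479.4067136604025), np.float64(-320.89707965828507), np.float64(-0.9012212109075545), np.float64(872.7725490196079), {'side': (np.float64(1243.0), 0.81), 'top': (np.float64(1176.0), 0.97)}) [ 514.8718312  -360.16939626   92.52534643] 62.52534643089183
```

View pics/pre.png

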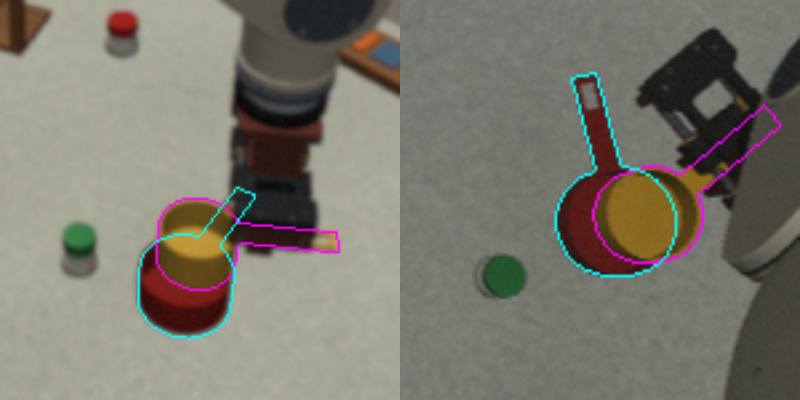

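The yellow cup hangs above the red one: its rim is about at (650,215) in the right crop, with red centred near (615,223). The gripper hides the handle, so I'll refine with a cup-only fit.

```bash
cat >> h.py <<'E'
def fitcup(name,d,x0,yaw,z,freez=False):
    "cup-only fit, pixels of the handle/gripper side ignored; tries centre (and z)"
    ms={n:mask(name,n) for n in CM}; ms={n:m for n,m in ms.items() if m}; k=np.ones((9,9),np.uint8)
    ig={n:cv2.dilate((render(n,scoop(d)[1:],T4(Rz(yaw),[x0[0],x0[1],z]))>0).astype(np.uint8),k) for n in ms}
    for n in ms:  # drop handle pixels
        cup=cv2.dilate((render(n,scoop(d)[:1],T4(Rz(yaw),[x0[0],x0[1],z]))>0).astype(np.uint8),np.ones((25,25),np.uint8)); ig[n]=1-(1-ig[n])*cup
    f=lambda v:sum((np.abs(render(n,scoop(d)[:1],T4(Rz(yaw),[v[0],v[1],v[2] if freez else z]))-m[0])*(1-ig[n])).sum() for n,m in ms.items())
    r=fit(f,[x0[0],x0[1]]+([z] if freez else []),[6,6]+([6] if freez else [])); return r.x,r.fun
E
python3 - <<'E'
from h import *
o=ctrl.get_obs();print(o["ee_pos"])
for n in CM: optics.get_image(n)
print(fitcup("medium_scoop",72,(479,-318),-.9,62.5),fitcup("medium_scoop",72,(479,-318),-.9,62.5,True))
E
```

```text
[ 515.32313556 -360.22831799   93.07931643]
(array([ 480.1465444 , -320.38866913]), np.float64(105.02352941176471)) (array([ 479.4838563 , -320.55220649,   64.45443236]), np.float64(93.76470588235294))
```

```bash
python3 - <<'E'
from h import *
o=ctrl.get_obs();p=np.array(o["ee_pos"]);plan(p+[-2.4,6.5,-14],down(-.9+np.pi/2),2,0)
E
```

```text
2 x [0.08, 0.03, 0.18, 0.0, -0.01, 0.02, 0.0]
```

```bash
python3 -m jog '[[0.08,0.03,0.18,0,0,0,0],[0.08,0.03,0.18,0,0,0,0],[0,0,0,0,0,0,0],[0,0,0,0,0,0,0]]'; python3 - <<'E'
from h import *
for n in CM: optics.get_image(n)
o=ctrl.get_obs();z=o["ee_pos"][2]-29
print(fitcup("medium_scoop",72,(477,-314),-.9,z),fitcup("medium_scoop",72,(477,-314),-.9,z,True))
print(fitcup("large_scoop",88,(477,-314),.21,0))
E
```

```text
t: 8.45
ee_pos: [513.0, -354.5, 78.7]
orientation: [-1.359, -2.828, -0.002]
ft_force: [1.2, 0.2, -2.0]
width: 19.2
grasp_force: 30.0
(array([ 478.891114  , -314.98816156]), np.float64(113.82745098039216)) (array([ 478.9668331 , -315.35039654,   49.05119552]), np.float64(106.83529411764705))
(array([ 476.75798321, -312.81279993]), np.float64(1686.105882352941))
```

```bash
python3 -m jog '[[0.03,0,0.1,0,0,0,0],[0.03,-0.01,0.1,0,0,0,0],[0,0,0.2,0,0,0,0],[0,0,0.2,0,0,0,0],[0,0,0.2,0,0,0,0],[0,0,0,0,0,0,0]]'; python3 -m jog '[[0,0,0.1,0,0,0,0],[0,0,0.1,0,0,0,0],[0,0,0.05,0,0,0,0],[0,0,0,0,0,0,0]]'
```

```text
t: 9.45
ee_pos: [510.6, -352.5, 45.6]
orientation: [-1.359, -2.827, -0.003]
ft_force: [-0.6, 0.2, -2.3]
width: 19.5
grasp_force: 30.0
t: 9.85
ee_pos: [511.5, -353.2, 37.3]
orientation: [-1.36, -2.829, -0.002]
ft_force: [0.2, 0.5, -0.5]
width: 19.8
grasp_force: 30.0
```

```bash
python3 -m jog '[[0,0,0.04,0,0,0,0],[0,0,0,0,0,0,0.45],[0,0,0,0,0,0,0.45],[0,0,0,0,0,0,0.45],[0,0,-0.3,0,0,0,0.45],[0,0,-0.6,0,0,0,0.45],[0,0,-0.9,0,0,0,0.45],[0,0,-1,0,0,0,0.45]]'; python3 - <<'E'
from h import *
log();r=[];ims={n:optics.get_image(n) for n in CM}
for n in CM:
    q=ims[n][:,:,::-1]; q=q[230:380,270:420] if n=="side" else q[190:310,350:470]
    r.append(cv2.resize(q,(400,400),interpolation=2))
cv2.imwrite("pics/n1.png",np.hstack(r))
print(fitstand("medium_scoop",72,z=6)[:4],ctrl.get_obs()["qpos"])
E
```

```text
t: 10.65
ee_pos: [511.0, -352.9, 148.7]
orientation: [-1.359, -2.828, -0.003]
ft_force: [0.1, -0.7, 0.3]
width: 39.7
grasp_force: 0.0
(np.float64(477.1382065571823), np.float64(-313.0476415539398), np.float64(-0.8917783260499794), np.float64(652.3843137254903)) [-6.24015246e-01  5.07215785e-01  1.68574706e+00  1.11387509e-03
  9.48678936e-01 -1.29945932e+00]
```

View pics/n1.png

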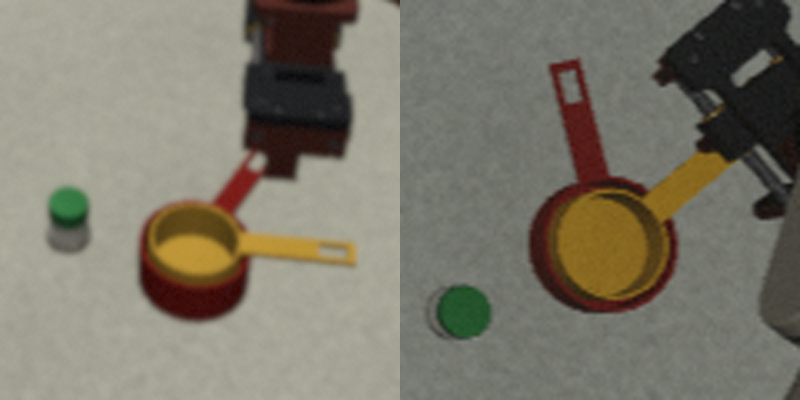

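Yellow now sits centred inside red with its handle over the red rim: its cup is at (195,240) in the left crop and (607,243) in the right. Before taking the blue scoop I'll fit the arm kinematics to plan the tilt.

```bash
cat >> h.py <<'E'
def fk(q,k):
    a1,d1,L1,e,L2,Lt=k
    M=R.from_euler('z',q[0]); p=M.apply([a1,0,d1])
    M=M*R.from_euler('y',q[1]); p=p+M.apply([0,0,L1])
    M=M*R.from_euler('y',q[2]); p=p+M.apply([e,0,L2])
    M=M*R.from_euler('z',q[3])*R.from_euler('y',q[4]); p=p+M.apply([0,0,Lt])
    return p,M*R.from_euler('z',q[5])
E
python3 - <<'E'
from h import *
from scipy.optimize import least_squares
D=np.loadtxt("fk.txt")
f=lambda k:np.concatenate([fk(d[:6],k)[0]-d[6:9] for d in D])
r=least_squares(f,[0,300,400,0,400,200]);print(r.x.round(1),np.abs(r.fun).max(),len(D))
d=D[0];print((R.from_rotvec(d[9:12]).inv()*fk(d[:6],r.x)[1]).as_rotvec())
k=r.x
lo=[-3,-.9,.09,-1.31,.11,-2.54];
# feasible min pitch at low TCP: z of TCP for grasp at height 40 with pitch P
for P in(110,120,125,130,140):
    ok=[]
    for q2 in np.arange(-.5,2.1,.02):
        for q3 in np.arange(.1,2.58,.02):
            q5=np.radians(P)-q2-q3
            if .15<q5<2.6:
                p=fk([0,q2,q3,0,q5,0],k)[0]
                if abs(p[2]-40)<8: ok.append(p[0])
    print(P,(min(ok),max(ok)) if ok else None)
E
```

```text
[  6.2 357.1 562.9  85.  483.6 349.5] 11.725560692824004 6
[ 3.08286933e-16 -3.08286933e-17 -1.57079633e+00]
110 (np.float64(1355.81305569064), np.float64(1359.209049590738))
120 (np.float64(1279.6480345394898), np.float64(1343.1919197576403))
125 (np.float64(1227.1335664827623), np.float64(1329.4488212597594))
130 (np.float64(1164.5348032456468), np.float64(1312.6528366381997))
140 (np.float64(997.0703549353451), np.float64(1272.3256968466599))
```

```bash
python3 -m jog '[[0,0,-0.21,0,0,0.99,0.6],[0,0,-0.21,0,0,0.99,0.6],[0,0,-0.21,0,0,0.99,0.6],[0,0,-0.21,0,0,0.99,0.6],[0,0,-0.21,0,0,0.99,0.6],[0,0,-0.21,0,0,0.99,0.6],[0,0,-0.21,0,0,0.99,0.6],[0,0,-0.21,0,0,0.99,0.6],[0,0,-0.21,0,0,0.99,0.6],[0,0,-0.21,0,0,0.99,0.6],[0,0,-0.21,0,0,0.99,0.6],[0,0,-0.21,0,0,0.99,0.6],[0,0,-0.21,0,0,0.99,0.6],[0,0,-0.21,0,0,0.99,0.6],[0,0,-0.21,0,0,0.99,0.6],[0,0,-0.21,0,0,0.99,0.6],[0,0,-0.21,0,0,0.99,0.6],[0,0,-0.21,0,0,0.99,0.6]]'; python3 - <<'E'
from h import *
log(); print(ctrl.get_obs()["qpos"])
az=.377-np.pi/2
c=plan([546,185,300],down(az),16,.6)
c=plan([546.6,196.9,240],down(az,np.radians(20),.377),4,.6,c)
c=plan([524.4,188.1,170.1],down(az,np.radians(20),.377),4,.6,c)
print(down(az,np.radians(20),.377).round(2))
E
```

```text
t: 12.65
ee_pos: [511.2, -353.2, 297.4]
orientation: [-3.081, -0.585, 0.006]
ft_force: [1.1, 0.5, 0.0]
width: 52.6
grasp_force: 0.0
[-6.24209087e-01  3.47732777e-01  1.56312876e+00  9.37187812e-04
  1.23697830e+00  5.71033269e-01]
16 x [0.36, -0.76, -0.0, -0.0, 0.0, -0.0, 0.6]
1 x [0.03, -0.07, 0.38, 0.0, -0.83, -0.0, 0.6]
1 x [0.06, -0.07, 0.37, 0.0, -0.83, -0.0, 0.6]
1 x [0.1, -0.07, 0.36, 0.0, -0.83, -0.0, 0.6]
1 x [0.13, -0.07, 0.35, 0.0, -0.83, -0.0, 0.6]
4 x [0.01, 0.0, 0.46, 0.0, 0.0, 0.0, 0.6]
[[ 0.87  0.37 -0.32]
 [ 0.35 -0.93 -0.13]
 [-0.34  0.   -0.94]]
```

```bash
python3 -m jog '[[0.36,-0.76,0,0,0,0,0.6],[0.36,-0.76,0,0,0,0,0.6],[0.36,-0.76,0,0,0,0,0.6],[0.36,-0.76,0,0,0,0,0.6],[0.36,-0.76,0,0,0,0,0.6],[0.36,-0.76,0,0,0,0,0.6],[0.36,-0.76,0,0,0,0,0.6],[0.36,-0.76,0,0,0,0,0.6],[0.36,-0.76,0,0,0,0,0.6],[0.36,-0.76,0,0,0,0,0.6],[0.36,-0.76,0,0,0,0,0.6],[0.36,-0.76,0,0,0,0,0.6],[0.36,-0.76,0,0,0,0,0.6],[0.36,-0.76,0,0,0,0,0.6],[0.36,-0.76,0,0,0,0,0.6],[0.36,-0.76,0,0,0,0,0.6],[0.03,-0.07,0.2,0,-0.83,0,0.6],[0.06,-0.07,0.2,0,-0.83,0,0.6],[0.1,-0.07,0.2,0,-0.83,0,0.6],[0.13,-0.07,0.2,0,-0.83,0,0.6]]'; python3 -m jog '[[0,0,0,0,0,0,0.6],[0,0,0,0,0,0,0.6]]'; python3 - <<'E'
from h import *
log(); 
az=.377-np.pi/2
c=plan([546.6,196.9,236],down(az,np.radians(20),.377),2,.6)
r=[]
for n in CM:
    q=optics.get_image(n)[:,:,::-1]; q=q[90:240,130:330] if n=="side" else q[140:290,90:290]
    r.append(cv2.resize(q,(400,300),interpolation=2))
cv2.imwrite("pics/g1.png",np.hstack(r))
E
```

```text
t: 14.65
ee_pos: [548.7, 197.1, 264.9]
orientation: [2.977, 0.573, -0.534]
ft_force: [0.5, 0.8, -0.2]
width: 52.8
grasp_force: 0.0
t: 14.85
ee_pos: [548.8, 196.8, 264.6]
orientation: [2.979, 0.573, -0.528]
ft_force: [1.0, -0.1, 0.3]
width: 52.7
grasp_force: 0.0
2 x [0.1, -0.01, 0.34, -0.01, 0.01, 0.02, 0.6]
```

View pics/g1.png

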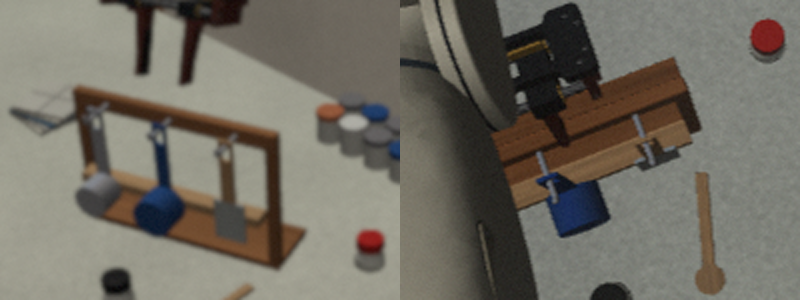

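The open fingers are above and either side of the blue handle's top ((160,130) in the left crop), just behind the rail. Descending along the tilted axis and gripping.

```bash
python3 -m jog '[[0.1,0,0.34,0,0,0,0.6],[0.1,0,0.34,0,0,0,0.6],[0,0,0.35,0,0,0,0.6],[0,0,0.35,0,0,0,0.6],[0,0,0.35,0,0,0,0.6],[0,0,0.35,0,0,0,0.6],[0,0,0.35,0,0,0,0.6],[0,0,0,0,0,0,0.6]]'; python3 -m jog '[[0,0,0,0,0,0,0],[0,0,0,0,0,0,0],[0,0,0,0,0,0,0],[0,0,0,0,0,0,0],[0,0,0,0,0,0,0]]'; python3 - <<'E'
from h import *
log(); o=ctrl.get_obs();p=np.array(o["ee_pos"]);Rm=R.from_rotvec(o["orientation"]).as_matrix();fw=np.array([np.cos(.377),np.sin(.377),0])
c=plan(p+[0,0,12],Rm,2,0)
c=plan(c[0]-60*fw,Rm,4,0,c)
c=plan(c[0]-120*fw+[0,0,60],Rm,5,0,c)
E
```

```text
t: 15.75
ee_pos: [523.6, 187.1, 170.2]
orientation: [2.978, 0.573, -0.531]
ft_force: [-0.2, 0.1, 0.0]
width: 52.7
grasp_force: 0.0
t: 16.25
ee_pos: [525.6, 188.0, 172.6]
orientation: [2.98, 0.573, -0.524]
ft_force: [-0.7, 0.3, 1.3]
width: 19.8
grasp_force: 30.0
2 x [-0.05, -0.0, -0.14, 0.0, 0.0, 0.0, 0.0]
4 x [-0.35, -0.0, 0.13, 0.0, 0.0, 0.0, 0.0]
5 x [-0.67, -0.0, -0.08, 0.0, 0.0, 0.0, 0.0]
```

```bash
python3 -m jog '[[-0.05,0,-0.14,0,0,0,0],[-0.05,0,-0.14,0,0,0,0],[0,0,0,0,0,0,0]]'; python3 -m jog '[[-0.18,0,0.065,0,0,0,0],[-0.35,0,0.13,0,0,0,0],[-0.35,0,0.13,0,0,0,0],[-0.35,0,0.13,0,0,0,0],[-0.35,0,0.13,0,0,0,0],[-0.5,0,-0.3,0,0,0,0],[-0.5,0,-0.4,0,0,0,0],[-0.5,0,-0.4,0,0,0,0],[0,0,0,0,0,0,0]]'; python3 - <<'E'
from h import *
log();r=[]
for n in CM:
    q=optics.get_image(n)[:,:,::-1]; q=q[90:290,100:300] if n=="side" else q[140:340,90:290]
    r.append(cv2.resize(q,(400,400),interpolation=2))
cv2.imwrite("pics/g2.png",np.hstack(r)); print(ctrl.get_obs()["qpos"])
E
```

```text
t: 16.55
ee_pos: [525.7, 188.0, 185.1]
orientation: [2.98, 0.573, -0.524]
ft_force: [-1.0, 0.9, 0.1]
width: 19.7
grasp_force: 30.0
t: 17.45
ee_pos: [424.2, 146.8, 247.7]
orientation: [2.98, 0.573, -0.52]
ft_force: [0.4, -0.2, -0.9]
width: 19.9
grasp_force: 30.0
[ 0.31940595  0.31510567  1.78324684 -0.01823657  1.38997874  1.51675089]
```

View pics/g2.png

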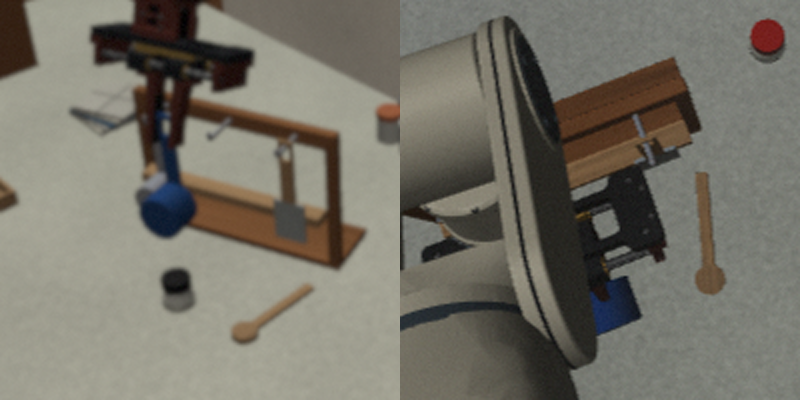

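Blue is off its peg and held vertical at (165,200) in the left crop, and the sifter and spatula are still hung. Next: carry it to open bench, yaw, then tilt.

```bash
python3 - <<'E'
from h import *
o=ctrl.get_obs();p=np.array(o["ee_pos"]);Rm=R.from_rotvec(o["orientation"]).as_matrix()
c=plan([540,-120,320],Rm,9,0)
R2=down(-1.194+.932,np.radians(20),1.309)
c=plan(c[0],R2,9,0,c)
R3=R2@R.from_euler('y',90,degrees=True).as_matrix()
print(R3.round(2)); G=c[0]-19*R2[:,2]
c=plan(c[0],R3,16,0,c)
E
```

```text
9 x [-0.05, 0.81, -0.2, 0.0, 0.0, 0.0, 0.0]
9 x [0.0, 0.0, 0.0, -0.34, -0.0, -0.93, 0.0]
[[ 0.09  0.97  0.24]
 [ 0.33 -0.26  0.91]
 [ 0.94  0.   -0.34]]
16 x [0.0, 0.0, 0.0, 0.0, 0.94, 0.0, 0.0]
```

```bash
python3 -m jog '[[-0.05,0.81,-0.2,0,0,0,0],[-0.05,0.81,-0.2,0,0,0,0],[-0.05,0.81,-0.2,0,0,0,0],[-0.05,0.81,-0.2,0,0,0,0],[-0.05,0.81,-0.2,0,0,0,0],[-0.05,0.81,-0.2,0,0,0,0],[-0.05,0.81,-0.2,0,0,0,0],[-0.05,0.81,-0.2,0,0,0,0],[-0.05,0.81,-0.2,0,0,0,0],[0,0,0,-0.34,0,-0.93,0],[0,0,0,-0.34,0,-0.93,0],[0,0,0,-0.34,0,-0.93,0],[0,0,0,-0.34,0,-0.93,0],[0,0,0,-0.34,0,-0.93,0],[0,0,0,-0.34,0,-0.93,0],[0,0,0,-0.34,0,-0.93,0],[0,0,0,-0.34,0,-0.93,0],[0,0,0,-0.34,0,-0.93,0]]'
python3 -m jog '[[0,0,0,0,0.94,0,0],[0,0,0,0,0.94,0,0],[0,0,0,0,0.94,0,0],[0,0,0,0,0.94,0,0],[0,0,0,0,0.94,0,0],[0,0,0,0,0.94,0,0],[0,0,0,0,0.94,0,0],[0,0,0,0,0.94,0,0]]'; python3 - <<'E'
from h import *
log();print(ctrl.get_obs()["qpos"])
E
```

```text
t: 19.35
ee_pos: [539.7, -120.8, 316.7]
orientation: [2.296, 1.778, -0.405]
ft_force: [0.3, -0.4, -0.9]
width: 19.7
grasp_force: 30.0
t: 20.15
ee_pos: [539.8, -121.3, 317.3]
orientation: [-2.24, -1.724, -0.505]
ft_force: [-0.2, -0.9, -1.4]
width: 19.4
grasp_force: 30.0
[-0.48001551  0.26446229  1.70355252  0.44912257  1.30629025 -0.3696106 ]
```

```bash
python3 -m jog '[[0,0,0,0,0.94,0,0],[0,0,0,0,0.94,0,0],[0,0,0,0,0.94,0,0],[0,0,0,0,0.94,0,0],[0,0,0,0,0.94,0,0],[0,0,0,0,0.94,0,0],[0,0,0,0,0.94,0,0],[0,0,0,0,0.94,0,0],[0,0,0,0,0,0,0]]'; python3 - <<'E'
from h import *
log();o=ctrl.get_obs();print(o["qpos"]);Rm=R.from_rotvec(o["orientation"]).as_matrix();print(Rm.round(3))
r=[]
for n in CM:
    q=optics.get_image(n)[:,:,::-1]; q=q[100:380,150:430] if n=="side" else q[100:380,180:460]
    r.append(cv2.resize(q,(400,400),interpolation=2))
cv2.imwrite("pics/g3.png",np.hstack(r))
E
```

```text
t: 21.05
ee_pos: [539.0, -121.4, 314.5]
orientation: [-1.677, -1.282, -1.178]
ft_force: [-0.0, -0.6, -1.1]
width: 19.6
grasp_force: 30.0
[-0.73461524  0.55458052  1.7215155   1.00242298  1.68471561 -0.81411077]
[[ 0.093  0.966  0.24 ]
 [ 0.32  -0.257  0.912]
 [ 0.943 -0.008 -0.333]]
```

View pics/g3.png

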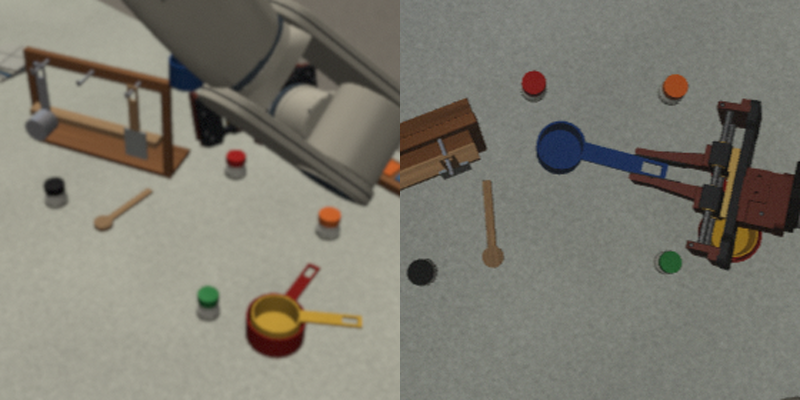

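Blue is now level, mouth up, at (560,147) in the right crop. I'll shift it clear of the jars and lower it.

```bash
python3 - <<'E'
from h import *
o=ctrl.get_obs();p=np.array(o["ee_pos"]);Rm=R.from_rotvec(o["orientation"]).as_matrix()
c=plan(p+[70,15,0],Rm,3,0)
c=plan(c[0]+[0,0,-220],Rm,8,0,c)
c=plan(c[0]+[0,0,-10],Rm,1,0,c)
E
```

```text
3 x [0.09, 0.53, 0.25, 0.0, 0.0, 0.0, 0.0]
8 x [-0.65, 0.0, 0.23, 0.0, 0.0, 0.0, 0.0]
1 x [-0.24, 0.0, 0.08, 0.0, 0.0, 0.0, 0.0]
```

```bash
python3 -m jog '[[0.09,0.53,0.25,0,0,0,0],[0.09,0.53,0.25,0,0,0,0],[0.09,0.53,0.25,0,0,0,0],[-0.65,0,0.23,0,0,0,0],[-0.65,0,0.23,0,0,0,0],[-0.65,0,0.23,0,0,0,0],[-0.65,0,0.23,0,0,0,0],[-0.65,0,0.23,0,0,0,0],[-0.65,0,0.23,0,0,0,0],[-0.65,0,0.23,0,0,0,0],[-0.65,0,0.23,0,0,0,0],[0,0,0,0,0,0,0],[0,0,0,0,0,0,0]]'; python3 - <<'E'
from h import *
o=ctrl.get_obs();p=np.array(o["ee_pos"]);print(p,o["qpos"])
for n in CM: optics.get_image(n)
x0=p[:2]-19*np.array([.24,.912])+101*np.array([.257,.966]);print(x0)
for n in CM:
    m=mask("small_scoop",n); print(n,m and (m[0].sum(),m[1],m[2]))
print(fitcup("small_scoop",56,x0,-1.83,62,True))
r=[]
for n in CM:
    q=optics.get_image(n)[:,:,::-1]; q=q[130:410,180:460] if n=="side" else q[100:380,200:480]
    r.append(cv2.resize(q,(400,400),interpolation=2))
cv2.imwrite("pics/g4.png",np.hstack(r))
E
```

```text
t: 22.45
ee_pos: [609.7, -106.7, 98.7]
orientation: [-1.676, -1.292, -1.181]
ft_force: [-0.0, -0.5, -1.0]
width: 19.6
grasp_force: 30.0
[ 609.67843472 -106.73891652   98.68455258] [-0.64586641  0.93362207  1.61000044  1.0634403   1.49300192 -1.02126072]
[631.07543472 -26.50091652]
side (np.float64(634.0), 0.84, [306.1, 211.8, 37.0, 28.3])
top (np.float64(962.0), 0.69, [301.1, 188.8, 71.1, 29.5])
(array([630.01823598, -27.51303648,  65.90799717]), np.float64(52.03921568627451))
```

View pics/g4.png

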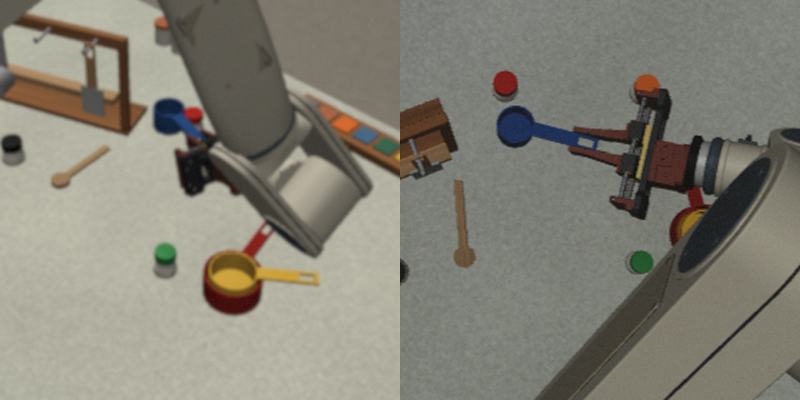

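Blue hangs level over clear bench at (515,125) in the right crop. The wrist housing is over the nested pair, so I'll check its clearance before lowering.

```bash
python3 - <<'E'
from h import *
for z in(100,150,200,250): print(z,"lowpt side",centre("side",(403,307),z).round(),"wristcap top",centre("top",(424,261),z).round(),"side-right",centre("side",(438,259),z).round())
from scipy.optimize import least_squares
D=np.loadtxt("fk.txt");
# static-ish wrist: fit with q-model
f=lambda k:np.concatenate([fk(d[:6],k)[0]-d[6:9] for d in D])
r=least_squares(f,[0,300,400,0,400,200],loss="soft_l1");print(r.x.round(1),np.abs(f(r.x)).reshape(-1,3).max(1).round(1))
o=ctrl.get_obs();q=o["qpos"];print(fk(q,r.x)[0]-o["ee_pos"]); k=r.x.copy();k[5]=0;print("wrist",fk(q,k)[0])
E
```

```text
100 lowpt side [ 549. -401.  100.] wristcap top [ 477. -319.  100.] side-right [ 718. -372.  100.]
150 lowpt side [ 508. -423.  150.] wristcap top [ 474. -303.  150.] side-right [ 666. -396.  150.]
200 lowpt side [ 466. -445.  200.] wristcap top [ 471. -287.  200.] side-right [ 613. -420.  200.]
250 lowpt side [ 424. -467.  250.] wristcap top [ 469. -272.  250.] side-right [ 561. -444.  250.]
[  0.9 322.8 571.8  82.9 485.9 323.5] [ 8.  10.9 12.  12.  11.3 11.2 11.3 11.7 11.9 12.5  5.7  8.5]
[-0.63704967  0.66272891  7.12085426]
wrist [ 530.94410178 -400.8978295   214.64554846]
```

The wrist would come down close to the yellow handle. I'll back the tilt off by 12° so the wrist stays high, and let the cup settle flat from its far edge.

```bash
python3 -m jog '[[0,0,0,0,-1,0,0],[0,0,0,0,-1,0,0],[-0.21,0,0.13,0,0,0,0],[-0.21,0,0.13,0,0,0,0],[-0.21,0,0.13,0,0,0,0],[0,0,0,0,0,0,0]]'; python3 -m jog '[[-0.06,0,0.04,0,0,0,0],[-0.06,0,0.04,0,0,0,0],[0,0,0,0,0,0,0]]'; python3 -m jog '[[-0.06,0,0.04,0,0,0,0],[0,0,0,0,0,0,0]]';python3 -m jog '[[-0.06,0,0.04,0,0,0,0],[0,0,0,0,0,0,0]]'
```

```text
t: 23.45
ee_pos: [607.8, -106.4, 65.4]
orientation: [-1.837, -1.411, -1.024]
ft_force: [-0.1, 0.2, -1.1]
width: 19.5
grasp_force: 30.0
t: 23.75
ee_pos: [609.0, -106.6, 62.0]
orientation: [-1.838, -1.415, -1.026]
ft_force: [-0.7, -0.5, -1.2]
width: 20.0
grasp_force: 30.0
t: 23.95
ee_pos: [609.2, -106.5, 59.5]
orientation: [-1.838, -1.416, -1.026]
ft_force: [-0.0, 0.5, -0.5]
width: 19.5
grasp_force: 30.0
t: 24.15
ee_pos: [609.2, -106.3, 56.6]
orientation: [-1.838, -1.416, -1.026]
ft_force: [0.5, -0.2, -2.0]
width: 19.8
grasp_force: 30.0
```

```bash
python3 -m jog '[[-0.06,0,0.04,0,0,0,0],[0,0,0,0,0,0,0]]';python3 -m jog '[[-0.06,0,0.04,0,0,0,0],[0,0,0,0,0,0,0]]';python3 -m jog '[[-0.06,0,0.04,0,0,0,0],[0,0,0,0,0,0,0]]'
```

```text
t: 24.35
ee_pos: [609.5, -106.3, 54.2]
orientation: [-1.838, -1.415, -1.028]
ft_force: [0.4, 0.3, 1.2]
width: 19.8
grasp_force: 30.0
t: 24.55
ee_pos: [609.7, -106.4, 51.4]
orientation: [-1.838, -1.415, -1.028]
ft_force: [-1.2, -2.4, 3.2]
width: 19.6
grasp_force: 30.0
t: 24.75
ee_pos: [609.6, -106.3, 48.2]
orientation: [-1.839, -1.416, -1.027]
ft_force: [0.2, -3.1, 3.8]
width: 19.7
grasp_force: 30.0
```

```bash
python3 -m jog '[[-0.06,0,0.04,0,0,0,0],[-0.06,0,0.04,0,0,0,0],[0,0,0,0,0,0,0]]';python3 -m jog '[[-0.06,0,0.04,0,0,0,0],[-0.06,0,0.04,0,0,0,0],[0,0,0,0,0,0,0]]'; python3 - <<'E'
from h import *
for n in CM: optics.get_image(n)
for n in CM:
    m=mask("small_scoop",n); print(n,m and (m[0].sum(),m[1],m[2]))
o=ctrl.get_obs();print(fitcup("small_scoop",56,(630,-24),-1.83,2,True))
E
```

```text
t: 25.05
ee_pos: [609.3, -105.8, 41.9]
orientation: [-1.839, -1.415, -1.026]
ft_force: [-0.0, -2.2, 2.6]
width: 19.4
grasp_force: 30.0
t: 25.35
ee_pos: [609.3, -105.5, 36.0]
orientation: [-1.838, -1.415, -1.026]
ft_force: [-0.2, -1.5, 2.2]
width: 19.2
grasp_force: 30.0
side (np.float64(586.0), 0.96, [300.9, 231.3, 29.9, 28.5])
top (np.float64(937.0), 0.83, [300.9, 196.6, 68.0, 28.3])
(array([630.08900787, -25.70499173,   2.11069966]), np.float64(37.792156862745095))
```

```bash
python3 -m jog '[[-0.06,0,0.04,0,0,0,0],[-0.03,0,0.02,0,0,0,0],[0,0,0,0,0,0,0],[0,0,0,0,0,0,0.35],[0,0,0,0,0,0,0.45],[0,0,0,0,0,0,0.45],[0,0,0,0,0,0,0.45],[0,0,-0.4,0,0,0,0.45],[0,0,-0.8,0,0,0,0.45],[0.3,0,-0.9,0,0,0,0.45],[0.4,0,-1,0,0,0,0.45],[1,0,-0.5,0,0,0,0.45]]';python3 - <<'E'
from h import *
for n in CM: optics.get_image(n)
x=fitstand("small_scoop",56);print(x);print(ctrl.get_obs()["qpos"])
E
```

```text
t: 26.85
ee_pos: [586.3, -193.7, 166.3]
orientation: [-1.843, -1.413, -1.027]
ft_force: [0.3, -0.8, 1.0]
width: 39.5
grasp_force: 0.0
(np.float64(631.7643556042257), np.float64(-23.9051370627137), np.float64(-1.8358469344071278), np.float64(260.38039215686274), {'side': (np.float64(666.0), 0.71), 'top': (np.float64(770.0), 0.69)})
[-0.72586648  0.75859743  1.57523883  0.86754766  1.48304618 -0.86824739]
```

Blue stands upright on the bench, released. I'll bring the tool vertical and retake it by the handle.

```bash
python3 - <<'E'
from h import *
az=-1.836+np.pi/2
o=ctrl.get_obs();p=np.array(o["ee_pos"]);print(p)
c=plan(p+[0,0,60],down(az),10,.45)
c=plan([616.6,-79.9,120],down(az),5,.45,c)
c=plan([616.6,-79.9,30],down(az),4,.45,c)
E
```

```text
[ 587.39555715 -190.83855562  167.03815776]
1 x [0.13, 0.0, -0.08, -0.0, -0.97, 0.01, 0.45]
1 x [0.12, 0.0, -0.09, -0.0, -0.97, 0.01, 0.45]
1 x [0.11, 0.0, -0.1, -0.0, -0.97, 0.01, 0.45]
1 x [0.1, 0.0, -0.11, -0.0, -0.97, 0.01, 0.45]
1 x [0.09, 0.0, -0.12, -0.0, -0.97, 0.01, 0.45]
1 x [0.07, 0.0, -0.13, -0.0, -0.97, 0.01, 0.45]
1 x [0.06, 0.0, -0.14, -0.0, -0.97, 0.01, 0.45]
1 x [0.05, -0.0, -0.14, -0.0, -0.97, 0.01, 0.45]
1 x [0.03, -0.0, -0.15, -0.0, -0.97, 0.01, 0.45]
1 x [0.02, -0.0, -0.15, -0.0, -0.97, 0.01, 0.45]
5 x [0.57, -0.0, 0.54, 0.0, 0.0, 0.0, 0.45]
4 x [0.0, 0.0, 0.56, 0.0, 0.0, 0.0, 0.45]
```

```bash
python3 -m jog '[[0.13,0,-0.08,0,-0.97,0,0.45],[0.12,0,-0.09,0,-0.97,0,0.45],[0.11,0,-0.1,0,-0.97,0,0.45],[0.1,0,-0.11,0,-0.97,0,0.45],[0.09,0,-0.12,0,-0.97,0,0.45],[0.07,0,-0.13,0,-0.97,0,0.45],[0.06,0,-0.14,0,-0.97,0,0.45],[0.05,0,-0.14,0,-0.97,0,0.45],[0.03,0,-0.15,0,-0.97,0,0.45],[0.02,0,-0.15,0,-0.97,0,0.45],[0,0,0,0,0,0,0.45]]';python3 - <<'E'
from h import *
for n in CM: optics.get_image(n)
x=fitstand("small_scoop",56);print(x)
r=[]
for n in CM:
    q=optics.get_image(n)[:,:,::-1]; q=q[130:410,180:460] if n=="side" else q[100:380,200:480]
    r.append(cv2.resize(q,(400,400),interpolation=2))
cv2.imwrite("pics/g5.png",np.hstack(r))
az=x[2]+np.pi/2; g=np.array(x[:2])+58*np.array([np.cos(x[2]),np.sin(x[2])]);print(g)
c=plan([*g,110],down(az),5,.45)
c=plan([*g,30],down(az),4,.45,c)
E
```

```text
t: 28.15
ee_pos: [587.9, -186.9, 225.4]
orientation: [-2.484, -1.921, -0.001]
ft_force: [-0.1, 0.1, -0.6]
width: 39.7
grasp_force: 0.0
(np.float64(631.1421864256791), np.float64(-24.890241136052985), np.float64(-1.828609781348302), np.float64(145.35294117647058), {'top': (np.float64(824.0), 0.83)})
[616.35410719 -80.97332872]
3 x [0.56, 0.0, 0.58, -0.0, -0.01, -0.0, 0.45]
2 x [0.56, 0.0, 0.57, -0.0, -0.01, -0.0, 0.45]
4 x [0.0, 0.0, 0.5, 0.0, 0.0, 0.0, 0.45]
```

View pics/g5.png

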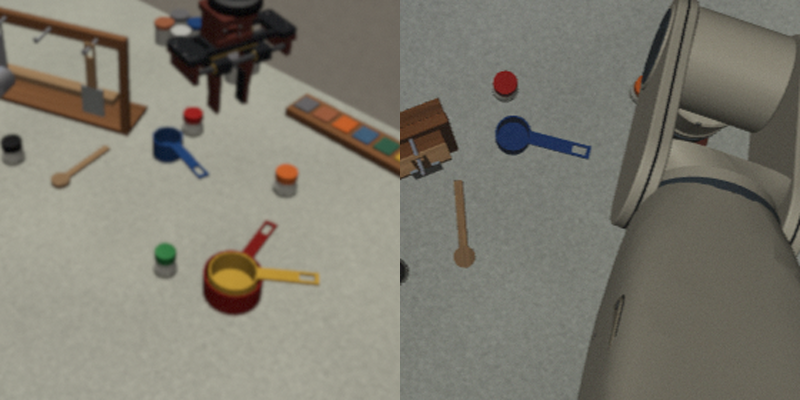

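Blue stands upright with its cup at (168,145) left and (513,135) right, and the yellow-in-red nest is undisturbed. Taking it again.

```bash
python3 -m jog '[[0.56,0,0.58,0,0,0,0.45],[0.56,0,0.58,0,0,0,0.45],[0.56,0,0.58,0,0,0,0.45],[0.56,0,0.57,0,0,0,0.45],[0.56,0,0.57,0,0,0,0.45],[0,0,0.5,0,0,0,0.45],[0,0,0.5,0,0,0,0.45],[0,0,0.5,0,0,0,0.45],[0,0,0.48,0,0,0,0.45],[0,0,0,0,0,0,0],[0,0,0,0,0,0,0],[0,0,0,0,0,0,0],[0,0,0,0,0,0,0],[0,0,-0.4,0,0,0,0],[0,0,-0.7,0,0,0,0],[0,0,-0.9,0,0,0,0],[0,0,0,0,0,0,0]]'; python3 - <<'E'
from h import *
for n in CM: optics.get_image(n)
o=ctrl.get_obs();p=np.array(o["ee_pos"]);print(p)
z=p[2]-30
x,_=fitcup("small_scoop",56,p[:2]+58*np.array([.255,.967]),-1.829,z,True);print(x)
off=p[:2]-x[:2]; r=np.hypot(*off); print(r,np.arctan2(off[1],off[0]))
yaw=-2.2; g=np.array([477,-313])+r*np.array([np.cos(yaw),np.sin(yaw)])
plan([*g,p[2]],down(yaw+np.pi/2),12,0)
E
```

```text
t: 30.15
ee_pos: [619.8, -80.8, 118.0]
orientation: [2.485, 1.914, 0.014]
ft_force: [0.0, 0.5, -1.5]
width: 19.1
grasp_force: 30.0
[616.96847908 -80.42386103 113.70383371]
[633.38540239 -27.62555323  72.91046191]
55.291741502353524 -1.8722562024456222
1 x [-0.65, -0.2, -0.01, -0.0, -0.0, 0.3, 0.0]
1 x [-0.66, -0.18, -0.01, -0.0, -0.0, 0.3, 0.0]
1 x [-0.66, -0.16, -0.01, -0.0, -0.0, 0.3, 0.0]
1 x [-0.67, -0.14, -0.01, -0.0, -0.0, 0.3, 0.0]
1 x [-0.67, -0.12, -0.01, -0.0, -0.0, 0.3, 0.0]
1 x [-0.67, -0.09, -0.01, -0.0, -0.0, 0.3, 0.0]
1 x [-0.68, -0.07, -0.01, -0.0, -0.0, 0.3, 0.0]
1 x [-0.68, -0.05, -0.01, -0.0, -0.0, 0.3, 0.0]
1 x [-0.68, -0.03, -0.01, -0.0, -0.0, 0.3, 0.0]
1 x [-0.68, -0.01, -0.01, -0.0, -0.0, 0.3, 0.0]
1 x [-0.68, 0.01, -0.01, -0.0, -0.0, 0.3, 0.0]
1 x [-0.68, 0.03, -0.0, -0.0, -0.0, 0.3, 0.0]
```

```bash
python3 -m jog '[[-0.65,-0.2,0,0,0,0.3,0],[-0.66,-0.18,0,0,0,0.3,0],[-0.66,-0.16,0,0,0,0.3,0],[-0.67,-0.14,0,0,0,0.3,0],[-0.67,-0.12,0,0,0,0.3,0],[-0.67,-0.09,0,0,0,0.3,0],[-0.68,-0.07,0,0,0,0.3,0],[-0.68,-0.05,0,0,0,0.3,0],[-0.68,-0.03,0,0,0,0.3,0],[-0.68,-0.01,0,0,0,0.3,0],[-0.68,0.01,0,0,0,0.3,0],[-0.68,0.03,0,0,0,0.3,0],[0,0,0.3,0,0,0,0],[0,0,0,0,0,0,0],[0,0,0,0,0,0,0]]'; python3 - <<'E'
from h import *
for n in CM: optics.get_image(n)
o=ctrl.get_obs();p=np.array(o["ee_pos"]);print(p)
z=p[2]-31
for n in CM: m=mask("small_scoop",n); print(m and (m[0].sum(),m[2]))
for fz in(0,1): print(fitcup("small_scoop",56,(477,-313),-2.2,z,fz))
print(R.from_rotvec(o["orientation"]).as_matrix().round(2))
E
```

```text
t: 31.85
ee_pos: [443.4, -356.8, 97.6]
orientation: [-2.799, -1.416, -0.001]
ft_force: [0.2, 0.2, -1.1]
width: 19.3
grasp_force: 30.0
[ 444.1795503  -357.05079671   98.50805407]
(np.float64(510.0), [346.4, 322.6, 33.5, 52.5])
(np.float64(811.0), [420.1, 262.0, 42.1, 31.6])
(array([ 477.6162529 , -311.24399567]), np.float64(437.81568627450974))
(array([ 480.77172035, -322.41993856,   28.66044976]), np.float64(248.07058823529408))
[[ 0.59  0.81 -0.  ]
 [ 0.81 -0.59  0.  ]
 [ 0.   -0.   -1.  ]]
```

```bash
cat >> h.py <<'E'
def bluefit(d,x0,yaw,z,cams=("top",)):
    tot=[]
    for n in cams:
        im=optics.get_image(n).astype(int); m=((im[:,:,2]>im[:,:,0]+25)&(im[:,:,2]>im[:,:,1]+15)).astype(float)
        roi=cv2.dilate((render(n,scoop(d)[:1],T4(Rz(yaw),[x0[0],x0[1],z]))>0).astype(np.uint8),np.ones((21,21),np.uint8))
        ig=cv2.dilate((render(n,scoop(d)[1:],T4(Rz(yaw),[x0[0],x0[1],z]))>0).astype(np.uint8),np.ones((7,7),np.uint8))
        tot.append((n,m,roi*(1-ig)))
    f=lambda v:sum((np.abs(render(n,scoop(d)[:1],T4(Rz(yaw),[v[0],v[1],z]))-m)*w).sum() for n,m,w in tot)
    r=fit(f,list(x0),[6,6]); return r.x,r.fun,[(n,(m*w).sum()) for n,m,w in tot]
E
python3 - <<'E'
from h import *
o=ctrl.get_obs();print(o["ee_pos"])
for c in(("top",),("side",),("top","side")):
    for z in(62,67): print(c,z,bluefit(56,(477.5,-312),-2.2,z,c))
E
```

```text
[ 444.15607446 -357.79779196   99.07219802]
('top',) 62 (array([ 480.28650904, -322.14430404]), np.float64(201.03921568627447), [('top', np.float64(431.0))])
('top',) 67 (array([ 480.07792473, -321.08596516]), np.float64(209.05490196078432), [('top', np.float64(437.0))])
('side',) 62 (array([ 395.515625, -403.21875 ]), np.float64(112.0), [('side', np.float64(112.0))])
('side',) 67 (array([ 411.546875, -410.53125 ]), np.float64(105.0), [('side', np.float64(105.0))])
('top', 'side') 62 (array([ 475.86088026, -320.57369506]), np.float64(626.556862745098), [('top', np.float64(437.0)), ('side', np.float64(112.0))])
('top', 'side') 67 (array([ 475.05805826, -319.78168774]), np.float64(631.3333333333333), [('top', np.float64(440.0)), ('side', np.float64(108.0))])
```

```bash
cat >> h.py <<'E'
def asc(n,r0,r1,c0,c1,s=2):
    im=cv2.GaussianBlur(optics.get_image(n),(3,3),0); hsv=cv2.cvtColor(im,cv2.COLOR_RGB2HSV)
    for r in range(r0,r1,s):
        print(f"{r:3d} "+"".join("." if hsv[r,c,1]<90 else ("B" if 95<hsv[r,c,0]<135 else "Y" if 15<hsv[r,c,0]<35 else "R" if hsv[r,c,0]<8 or hsv[r,c,0]>170 else "o") for c in range(c0,c1)))
E
python3 -c "
from h import *
asc('top',235,300,375,455)
print();asc('side',270,360,305,395,3)"
```

```text
235 ..........................RRRRRRRRRR............................YYYYYYY.....YYY.
237 ...........................RRRRRRRRR..........................YYYYYYYYYYYYYYY...
239 ...........................RRRRRRRRRR......................YYYYYYYYYYYYYYYY.....
241 ............................RRRRRRRRR....................YYYYYYYYYYYYYYY........
243 ............................RRRRRRRRRRRRRR............YYYYYYYYYYYYYYYY..........
245 ...........................RRRRRRRRRooooRRRRRRR.....YYYYYYYYYYYYYYYY............
247 .......................RRRRRRRoooYYYYYYYY...BBB....YYYYYYYYYYYYYY...............
249 ....................RRRRRRooYYYYYYYY.BBBBBBBBBBBBBBB..YYYYYYYYY.................
251 ..................RRRRRoYYYYYYYYY..BBBBBBBBBBBBBBB..BBB.YYYY....................
253 .................RRRRooYYYYYYYY.BBBBBBBBBBBBBBBBBBBBBBBBB.......................
255 ................RRRRooYYYYYYYY.BBBBBBBBBBBBBBBBBBBBBBBBBBB......................
257 ...............RRRRRoYYYYYYYY.BBBBBBBBBBBBBBBBBBBBBBBBBBBBB.....................
259 ..............RRRRRoYYYYYYYY.BBBBBBBBBBBBBBBBBBBBBBBBBBBBBB.................
[... 3855 characters left out ...]
BB.................................
339 ....................RRRRRRRRRRRRRRRRRRRRRRRRRRoBBBBoRRRo..................................
342 ......................RRRRRRRRRRRRRRRRRRRRRRRRRoBBBooRR...................................
345 .........................RRRRRRRRRRRRRRRRRRRRRRRoBBBBBBBBBBB..............................
348 ...............................RRRRRRRRRRRRRRRR...........................................
351 ..........................................................................................
354 ..........................................................................................
357 ..........................................................................................
```

```bash
python3 -c "
from h import *
for z in(104,109): print(centre('top',(418.7,260.5),z).round(1))
for p in((477.6,-311,67),(480,-321,67)):
  c=proj('top',scoop(56)[0]+np.array(p));print(c[40:].min(0),c[40:].max(0),c[:40].min(0),c[:40].max(0))
p=(477,-313,6);c=proj('top',scoop(72)[0]+np.array(p));print('Y',c.min(0),c.max(0),proj('top',scoop(66)[0][40:]+np.array(p)).mean(0))
p=(477,-313,0);c=proj('top',scoop(88)[0]+np.array(p));print('R',c.min(0),c.max(0))
"
```

```text
[ 477.7 -307.1  104. ]
[ 477.4 -305.6  109. ]
[407.59768247 246.58467553] [435.14455901 274.31317656] [402.01912389 248.2809709 ] [428.45426111 274.90123538]
[412.45978316 245.40553908] [439.99270874 273.10815187] [406.6880268  247.14831418] [433.11031617 273.74472593]
Y [392.01613586 245.57839402] [430.25705705 279.57144106] [413.52550468 261.97647847]
R [387.80897736 242.14624973] [433.0433596  283.23576488]
```

```bash
python3 -m jog '[[-0.03,0.02,0.2,0,0,0,0],[0,0,0.25,0,0,0,0],[0,0,0.25,0,0,0,0],[0,0,0.2,0,0,0,0],[0,0,0,0,0,0,0]]'; python3 -m jog '[[0,0,0.15,0,0,0,0],[0,0,0.1,0,0,0,0],[0,0,0,0,0,0,0]]';python3 -c "
from h import *
print(ctrl.get_obs()['ee_pos'])
asc('top',239,290,380,450)"
```

```text
t: 33.25
ee_pos: [442.9, -358.6, 61.1]
orientation: [-2.8, -1.415, -0.001]
ft_force: [1.0, -0.5, -0.9]
width: 19.4
grasp_force: 30.0
t: 33.55
ee_pos: [443.6, -359.2, 52.3]
orientation: [-2.801, -1.415, -0.002]
ft_force: [-0.0, -0.6, -1.3]
width: 19.4
grasp_force: 30.0
[ 443.56712171 -359.17251721   52.34537812]
239 ......................RRRRRRRRRR......................YYYYYYYYYYYYYYYY
241 .......................RRRRRRRRR....................YYYYYYYYYYYYYYY...
243 .......................RRRRRRRRRRRRRR............YYYYYYYYYYYYYYYY.....
245 ......................RRRRRRRRRRoooRRRRRRR.....YYYYYYYYYYYYYYYY.......
247 ..................RRRRRRRRooYYYYYYYYYYYooRRooYYYYYYYYYYYYYYY..........
249 ...............RRRRRRooYYYYYYY..BBBB...YYYYYYYYYYYYYYYYYYY............
251 .............RRRRRooYYYYYY..BBBBBBBBBBBBB..YYYYYYYYYYYY...............
253 ............RRRRooYYYY..BBBBBBBBBBBBBBB.BBBB.YYYYYYYY.................
255 ...........RRRRooYYYY.BBBBBBBBBBBBBBBBBBBBBBB.YYYYYo..................
257 ..........RRRRRoYYYY.BBBBBBBBBBBBBBBBBBBBBBBBBB.YoRR..................
259 .........RRRRRoYYYY.BBBBBBBBBBBBB
[... 462 characters left out ...]
BBBBBBBBBBBB.............
273 ............RRRRRRoYYYYYY...BBBBBBBBBBBB....BBBBBBBBBBBB.............R
275 ..............RRRRRooYYYYYYYYYYYYYYYYYYYYYYYYY.BBBBBBBB.............RR
277 ................RRRRRooYYYYYYYYYYYYYYYYYYYYooRR...BBB.............RRRR
279 ..................RRRRRRRooooYYYYYYYoooooRRRRR...................RRRRR
281 ......................RRRRRRRRRRRRRRRRRRRRR.....................RRRRRR
283 ..............................RRRRRR...............YYY.........RRRRRRR
285 ......................................................YY.....RRRRRRRRR
287 ............................................................RRRRoRRRRR
289 ..............................................................oRRRRRRR
```

```bash
python3 -m jog '[[0,0,0.1,0,0,0,0],[0,0,0.07,0,0,0,0],[0,0,0,0,0,0,0]]'; python3 -m jog '[[0,0,0.05,0,0,0,0],[0,0,0,0,0,0,0]]'
```

```text
t: 33.9
ee_pos: [443.6, -359.2, 45.7]
orientation: [-2.802, -1.416, -0.002]
ft_force: [-0.3, -0.5, -1.0]
width: 19.7
grasp_force: 30.0
t: 34.1
ee_pos: [444.0, -359.5, 44.2]
orientation: [-2.802, -1.416, -0.003]
ft_force: [-0.4, 0.1, 0.9]
width: 19.2
grasp_force: 30.0
```

Contact. Release and withdraw, then check the depth by fitting heights.

```bash
python3 -m jog '[[0,0,0.03,0,0,0,0],[0,0,0,0,0,0,0.45],[0,0,0,0,0,0,0.45],[0,0,0,0,0,0,0.45],[0,0,-0.3,0,0,0,0.45],[0,0,-0.8,0,0,0,0.45],[0,0,-1,0,0,0,0.45],[-1,0,-1,0,0,0,0.45],[-1,0,-1,0,0,0,0.45],[-1,0,-1,0,0,0,0.45],[-1,0,-1,0,0,0,0.45],[-1,0,-1,0,0,0,0.45],[-1,0,-1,0,0,0,0.45],[0,0,0,0,0,0,0.45]]'; python3 - <<'E'
from h import *
for n in CM: optics.get_image(n)
for nm,d,z in(("large_scoop",88,0),("medium_scoop",72,6),("small_scoop",56,12)):
    ms={n:mask(nm,n) for n in CM}
    for zz in(z,z+6): x=fitstand(nm,d,z=zz,ms=ms);print(nm,zz,np.round(x[:4],2),{k:float(v[0]) for k,v in x[4].items()})
asc("top",235,290,370,450);print();asc("side",280,350,310,400)
E
```

```text
t: 35.5
ee_pos: [316.6, -535.6, 345.0]
orientation: [2.799, 1.408, 0.002]
ft_force: [1.6, -0.4, 0.1]
width: 39.9
grasp_force: 0.0
large_scoop 0 [ 4.76870e+02 -3.13570e+02  1.90000e-01  2.59765e+03] {'side': 524.0, 'top': 712.0}
large_scoop 6 [ 4.76170e+02 -3.13110e+02  2.10000e-01  2.64261e+03] {'side': 524.0, 'top': 712.0}
medium_scoop 6 [ 4.76440e+02 -3.13200e+02 -9.00000e-01  2.09348e+03] {'side': 443.0, 'top': 495.0}
medium_scoop 12 [ 4.76170e+02 -3.11880e+02 -9.30000e-01  2.13694e+03] {'side': 443.0, 'top': 495.0}
small_scoop 12 [ 479.21 -311.81   -2.19  391.62] {'side': 1011.0, 'top': 929.0}
small_scoop 18 [ 478.09 -313.58   -2.21  407.08] {'side': 1011.0, 'top': 929.0}
235 ...............................RRRRRRRRRR............................YYYYYYY....
237 ................................RRRRRRRRR..........................YYYYYYYYYYYYY
239 ................................RRRRRRRRRR......................YYYYYYYYYYYYYYYY
241 .................................RRRRRRRRR....................YYYYYYYYYYYYYYY...
243 .................................RRRRRRRRRRRRRR............YYYYYYYYYYYY
[... 4590 characters left out ...]
.....................RRRRR.........
336 .............RRRRRRRRRRRRRRooooooo..BBBBBBBBBBoRRRRR.........................RRR..........
338 ..............RRRRRRRRRRRRRRRRRRRRRBBBBBBBBBBBBoRRR...........................o...........
340 ...............RRRRRRRRRRRRRRRRRRRRoBBBBBBBBBBBoRRR.......................................
342 .................RRRRRRRRRRRRRRRRRRoBBBBBBBBBBBB..........................................
344 ...................RRRRRRRRRRRRRRRRRoBBBBBBBBBBB..........................................
346 ......................RRRRRRRRRRRRRRooBBBBBBBBBB..........................................
348 ..........................RRRRRRRRRRR..BBBBBBBBB..........................................
```

```bash
python3 - <<'E'
from h import *
def parts(d,h):
    c=np.c_[np.cos(t)*d/2,np.sin(t)*d/2]; s=scoop(d); s[0]=np.r_[np.c_[c,0*t+42-h],np.c_[c,0*t+42]]; return s
for n in CM: optics.get_image(n)
ms={n:mask("small_scoop",n) for n in CM}
ims={}
for n in CM:
    im=cv2.cvtColor(optics.get_image(n),cv2.COLOR_RGB2HSV); ims[n]=((im[:,:,0]>95)&(im[:,:,0]<135)&(im[:,:,1]>75)).astype(float)
    roi=cv2.dilate((render(n,scoop(56),T4(Rz(-2.2),[477,-313,12]))>0).astype(np.uint8),np.ones((15,15),np.uint8)); ims[n]*=roi
for lab,M in(("net",{n:m[0] for n,m in ms.items()}),("hsv",ims)):
    f=lambda v:sum(np.abs(render(n,parts(56,6),T4(Rz(v[2]/50)@R.from_euler('y',v[4],degrees=True).as_matrix(),[v[0],v[1],v[3]]))-m).sum() for n,m in M.items())
    r=fit(f,[478,-313,-2.2*50,13,0],[4,4,4,5,4]);print(lab,r.x.round(1),r.fun,sum(m.sum() for m in M.values()))
E
```

```text
net [ 478.  -312.6 -109.1   11.2   -1.2] 228.63529411764708 1868.0
hsv [ 478.3 -311.8 -108.9    9.4   -1.3] 249.94117647058823 1690.0
```

Blue fits at z ≈ 11 mm (12 is fully home), about level and centred to within 2 mm of the other two. Handing in.

```bash
python3 -c "
from workcell import ctrl;print(ctrl.close_job())"
```

```text
the job is handed in; nothing more can be done
None
```

I nested yellow in red and then blue in yellow, after unhooking blue, standing it on the bench and retaking it. The camera fits put all three upright, home and centred to about 2 mm with red where it stood, and the job is handed in at about 36 s of the 72 s.

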